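# Sweep the cane offcuts off the sawing board into the scrap tray

### The arm

A 6-joint arm with a two-finger parallel gripper is mounted at the origin on the work surface. World frame = base frame: x ahead of the robot, y to its left, z up, the work surface at z = 0. Lengths are in m, angles in rad, forces in N, time in s.
With the tool pointing down it reaches from about 0.325 to 0.775 m from the base axis. Payload 5.5 kg.
Tool frame: the origin (TCP) lies on the mounting face of the last link; the fingertips stand 182 mm ahead of it and the grasp point (between the pads) lies 163 mm ahead of it; z points along the fingers, x is the direction in which the jaws open and shut, and the axes are right-handed (so a half turn about z gives the same grasp; the last joint's range is limited). The gripper opens to 88 mm and grips with 3 to 60 N. Pads are 20 mm wide; open, the fingers measure 115 mm over their backs; the gripper's body (75 mm by 178 mm) begins 61 mm behind the grasp point.
Start: joints at [1.288, 0.091, 1.231, -0, 1.82, -0.057], TCP at [0.134, 0.585, 0.405] pointing down, gripper open.
Joint ranges: [-2.87, 2.87], [-0.86, 2.18], [0.17, 2.46], [-1.51, 4.65], [0.06, 2.69], [-2.65, 2.65]. Speed limits (rad/s): [2.57, 2.57, 3.01, 3.14, 3.14, 3.14].

### API

Orientations are given as a rotation vector (axis times angle).
In Python, from station import env, solver, sensors, viewer, job, spotter gives the robot as it stands. Calls block until the motion is done:
- env.move_ptp(position, orientation): joint-space move of the TCP to a pose.
- env.movel(position, rot=None, velocity=0.15, contact_N=None): straight line of the TCP; rot=None keeps the orientation; velocity is the mean speed in m/s. With contact_N (N) it stops when the force on the tool has changed by that much, and returns True; else False.
- env.move_j(angles): joint-space move.
- env.set_gripper(opening, squeeze=None): finger opening in m; squeeze is the grip in N (None keeps the last); returns when the fingers have stopped.
- env.dwell(seconds).
- solver.ik(position, orientation): joint angles nearest the present ones, or None.
- sensors.get_state(): the state.
- viewer.capture(name): name is "side" or "top" or "wrist"; returns the picture (384x512x3 uint8, blue, green, red); there is no depth.
- viewer.calibration(name): a dict with "intrinsics" (3x3 intrinsics, pixels), "k1" (the pictures are not rectified: a ray, as slopes to the right and down, at radius r is drawn at 1 + k1 r^2 times it, then the intrinsics apply), "xyz" and "orientation" of the camera in the world. Camera axes: x right, y up, looking along -z (the intrinsics and any distortion apply to the point x, -y, -z); pixel columns grow to the right and rows downward; lengths in m; the calibration is good to about 2 mm. A picture is of the moment at which its call begins: read the wrist's pose just before it. calibration takes no time and is no camera call; for the wrist camera it gives the pose at the moment of the call.
A pose or a line that the arm cannot do raises env.MotionError and nothing moves.
- job.finish_job(): hands the job in, once; it reports no verdict.
Trained networks look in the newest picture that a camera, given by its name, has taken for a name from the list of things; names that differ only in an ending like _2 or _b are one class to them, and where a whole thing is asked for, a point or a joint stands for the part that bears it (a point fixed in the world has none). Each returns a list of dicts, best first, with "p" (0 to 1); they miss things now and then, are a little off and sometimes report something else, mostly with a low value. They report only what shows in the picture. A call takes as long as a camera call.
- spotter.spot_in(query, camera): "point" ([column, row] in pixels, amid what is visible of it).
- spotter.trace(query, camera): "pixels" (384x512 bool, what is visible of it) and "point" ([column, row] in pixels, amid what is visible of it).
- spotter.tip_of(query, camera): "point" ([column, row] in pixels: a listed point, or the origin of a listed thing).
The state is a dict: "time_s": time; "joint_positions": joint angles; "qd": joint speeds; "joint_efforts": joint torques, N m; "tcp_pos": TCP position; "orientation": TCP orientation; "wrist_force": force on the tool from outside, world axes, zero at the start; "ft_torque": the same for the moment, N m; "finger_gap": finger opening in m.
Only numpy, scipy, OpenCV 4.12 (cv2) and the standard library are available. Lean on these libraries where they do the work, as an engineer would, in place of code of your own. Each camera call takes 0.05 s, during which the arm holds its last target.

### The job

Clear the sawing board: with your fingertips, sweep the four cane offcuts along it and off its end into the scrap tray that stands against that end. Push them only, never pick any up, and leave the tray where it is. The loupe standing on the board, and the calliper, wax block and reed case around it, must stay where they are.

Things in the scene. Friction and masses are not known exactly. Their poses are not given: they have to be found in the camera images.
- board: Beech sawing board, screwed to the bench: 300 mm long (its y axis), 180 mm deep (its x axis), flat top 38 mm above the bench. Origin at the centre of its underside on the bench; x points away from the robot, z up. A fence 28 mm high and 20 mm thick stands on its far edge along the whole length (inner face at x = +70 mm, top 66 mm above the bench). The near edge (x = -90 mm) and both ends (y = -150 and +150 mm) are open. Its place and yaw differ each time.
- tray: Open scrap tray of sheet metal, loose, 450 g: 170 mm along x, 140 mm along y, 34 mm tall, walls and floor 2.5 mm thick. It stands on the bench against the left (+y) or the right (-y) end of the board, differing each time, square to it, with a gap of about 3 mm, its rim 4 mm below the board's top. Origin at the centre of its underside, axes parallel to the board's.
- knot0_mid (a point): A cane knot end: a short upright tube of pale cane, 24 mm across and 18 mm tall (26 mm across at the swollen ring at mid-height), 10 to 18 g, standing on the sawing board. The point is its centre, 9 mm above its foot while it stands. It slides when pushed; if it is tipped over it rolls.
- knot1_mid (a point): A cane knot end: a short upright tube of pale cane, 24 mm across and 18 mm tall (26 mm across at the swollen ring at mid-height), 10 to 18 g, standing on the sawing board. The point is its centre, 9 mm above its foot while it stands. It slides when pushed; if it is tipped over it rolls.
- half0_mid (a point): A split cane offcut: half of a cane tube lying hollow side down on the sawing board, 28 mm long, 24 mm wide, 13 mm tall, 10 to 18 g. The point is its middle, 7 mm above its underside; the x axis runs along its 28 mm length, at any angle to the board.
- half1_mid (a point): A split cane offcut: half of a cane tube lying hollow side down on the sawing board, 28 mm long, 24 mm wide, 13 mm tall, 10 to 18 g. The point is its middle, 7 mm above its underside; the x axis runs along its 28 mm length, at any angle to the board.
- loupe: Bystander: chrome loupe, an upright barrel 32 mm across and 34 mm tall, 70 g, standing loose on the board's top near its near edge. Origin at the centre of its foot.
- case: Bystander: closed red tin reed case, 64 mm by 97 mm (its y axis), 22 mm tall, loose on the bench off the end of the board that has no tray. Origin at the centre of its underside.
- wax: Bystander: beeswax block 45 x 70 x 26 mm, loose on the bench behind the fence. Origin at the centre of its underside.
- calliper: Bystander: metal calliper lying flat, 190 mm long (its y axis), about 70 mm wide at the jaws, 8 mm thick, loose on the bench behind the fence. Origin under the middle of its beam.

How it is judged:
At the end, for the whole second after the job is handed in: The middles of all four offcuts lie inside the tray's walls and no more than 34 mm (its rim) above the tray's underside, settled (slower than 50 mm/s); the tray stands level and within 30 mm of its starting place; loupe, case, wax block and calliper are within 20 mm of theirs (x of knot0_mid in the frame of tray between -0.083 and 0.083 m and y of knot0_mid in the frame of tray between -0.068 and 0.068 m and z of each of knot0_mid, knot1_mid, half0_mid, half1_mid in the frame of tray below 0.034 m and x of knot1_mid in the frame of tray between -0.083 and 0.083 m and y of knot1_mid in the frame of tray between -0.068 and 0.068 m and x of half0_mid in the frame of tray between -0.083 and 0.083 m and y of half0_mid in the frame of tray between -0.068 and 0.068 m and x of half1_mid in the frame of tray between -0.083 and 0.083 m and y of half1_mid in the frame of tray between -0.068 and 0.068 m and linear speed of each of knot0, knot1, half0, half1 below 0.05 m/s and angle between tray's own z axis and vertical below 0.1 rad and distance of tray from where it was at the start of the episode below 0.03 m and distance of each of case, wax, loupe, calliper from where it was at the start of the episode below 0.02 m); the robot touches nothing.
It fails at once if an offcut was picked up: its middle rose over 62 mm above the bench (24 mm above the board's top) (height (world z) of any of knot0_mid, knot1_mid, half0_mid, half1_mid above 0.062 m).
It fails at once if the tray was lifted or tipped (height (world z) of tray above 0.015 m or angle between tray's own z axis and vertical above 0.2 rad).
It fails at once if the tray was shoved over 30 mm from its place (distance of tray from where it was at the start of the episode above 0.03 m).
It fails at once if the loupe, reed case, wax block or calliper was moved over 20 mm (distance of any of case, wax, loupe, calliper from where it was at the start of the episode above 0.02 m).
It fails at once if the loupe was knocked over (angle between loupe's own z axis and vertical above 0.5 rad).
It also fails if it takes over 64 s, if anything falls off the work surface, if the arm or the gripper's body presses on something with over 40 N, if the wrist force passes 120 N, or if a joint passes its speed limit or range.

## Working session

There is one attempt and no reset: what is moved stays moved. The work goes in short steps, each a Python script; the robot and the scene stay as the last script left them, time stands still between calls to the robot, and variables do not carry over. Pictures are saved under pics/ and viewed, and the job is handed in when it is done.

```bash
ls; mkdir -p pics; python3 - <<'E'
from station import env, solver, sensors, viewer, job, spotter
import cv2
s=sensors.get_state(); print(s)
for n in ("top","side","wrist"):
    im=viewer.capture(n); cv2.imwrite(f"pics/{n}0.png",im); print(n,viewer.calibration(n))
E
```

```text
pics
{'time_s': 0.0, 'joint_positions': array([ 1.28830527e+00,  9.18215734e-02,  1.23187564e+00, -4.35515456e-06,
        1.81976561e+00, -5.66913476e-02]), 'qd': array([-3.88188676e-04,  7.03410396e-05, -8.06342699e-04, -8.94423234e-04,
       -2.65652161e-03,  9.24996653e-04]), 'joint_efforts': array([-3.01904474e-04, -4.46444392e+01, -4.06449401e+01,  6.98888605e-02,
        2.89326935e-02, -1.28339243e-04]), 'tcp_pos': array([0.13434361, 0.58482063, 0.40353465]), 'orientation': array([ 2.45671939e+00,  1.95635392e+00, -2.39338090e-03]), 'wrist_force': array([ 0.5161348 , -0.52169425,  0.18953747]), 'ft_torque': array([0.04813667, 0.00596967, 0.05108931]), 'finger_gap': 0.08759668465756612}
top {'intrinsics': array([[358.94514238,   0.        , 252.12371212],
       [  0.        , 358.94514238, 196.48939768],
       [  0.        ,   0.        ,   1.        ]]), 'k1': 0.012778069635914846, 'xyz': array([0.51865604, 0.04377486, 0.71728321]), 'orientation': array([ 0.0664913 , -0.08142916, -1.57490335])}
side {'intrinsics': array([[420.55563536,   0.        , 255.14140699],
       [  0.        , 420.55563536, 188.1199487 ],
       [  0.        ,   0.        ,   1.        ]]), 'k1': -0.12403986709333446, 'xyz': array([0.09192077, 0.48227217, 0.44224214]), 'orientation': array([ 0.50847008, -1.19801354, -2.03094734])}
wrist {'intrinsics': array([[303.7004711 ,   0.        , 252.62093067],
       [  0.        , 303.7004711 , 191.90128283],
       [  0.        ,   0.        ,   1.        ]]), 'k1': -0.015430772722438186, 'xyz': array([0.06025527, 0.60341062, 0.38507758]), 'orientation': array([-0.24136727, -0.18880343,  1.33623472])}
```

View pics/top0.png

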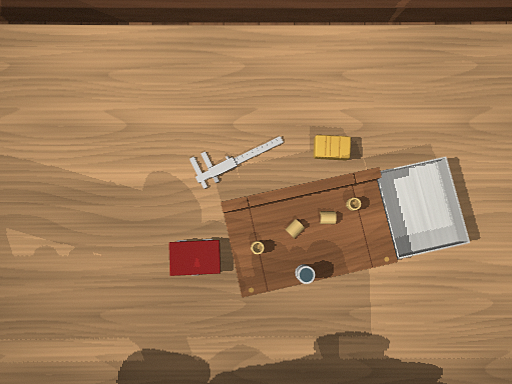

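View pics/side0.png

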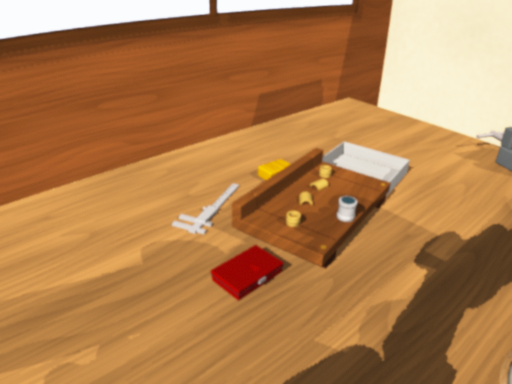

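```bash
cat > h.py <<'E'
import numpy as np, cv2
from scipy.spatial.transform import Rotation as R
from station import env, solver, sensors, viewer, job, spotter
def ray(c,px):
    K=c["intrinsics"];d=np.array([(px[0]-K[0,2])/K[0,0],(px[1]-K[1,2])/K[1,1]])
    u=d.copy()
    for _ in range(20): u=d/(1+c["k1"]*(u@u))
    return R.from_rotvec(c["orientation"]).apply([u[0],-u[1],-1.])
def at(c,px,z):
    r=ray(c,px);o=np.array(c["xyz"]);return o+r*(z-o[2])/r[2]
def proj(c,p):
    q=R.from_rotvec(c["orientation"]).inv().apply(np.array(p)-c["xyz"]);u=np.array([q[0],-q[1]])/-q[2]
    u=u*(1+c["k1"]*(u@u));K=c["intrinsics"];return [K[0,0]*u[0]+K[0,2],K[1,1]*u[1]+K[1,2]]
E
python3 - <<'E'
from h import *
c=viewer.calibration("top")
viewer.capture("top")
Z=dict(knot0_mid=.047,half0_mid=.045,loupe=.038,tray=0,board=0,case=0,wax=0,calliper=0)
for n,z in Z.items():
    for d in spotter.tip_of(n,"top")[:5]: print(n,round(d["p"],2),np.round(d["point"],1),at(c,d["point"],z)[:2].round(4))
    if "mid" in n or n=="loupe":
        for d in spotter.trace(n,"top")[:5]: print("  tr",n,round(d["p"],2),np.round(d["point"],1),at(c,d["point"],z)[:2].round(4), d["pixels"].sum())
ov=viewer.capture("top")
for n in ("board","tray"):
    d=spotter.trace(n,"top")[0]; m=d["pixels"].astype(np.uint8)
    cs,_=cv2.findContours(m,0,1); k=max(cs,key=cv2.contourArea)
    b=cv2.boxPoints(cv2.minAreaRect(k)); ap=cv2.approxPolyDP(k,4,True)[:,0]
    print(n,d["p"],b.round(1).tolist(),ap.tolist())
    for p in ap: print(p, at(c,p,.038 if n=="board" else .034)[:2].round(4))
cv2.imwrite("pics/crop.png",cv2.resize(ov[130:310,150:480],None,fx=2.4,fy=2.4,interpolation=cv2.INTER_CUBIC))
print(sensors.get_state()["time_s"])
E
```

```text
knot0_mid 0.65 [329.  149.9] [ 0.6702 -0.1095]
knot0_mid 0.61 [351.7 203.7] [ 0.5674 -0.1494]
  tr knot0_mid 0.52 [354.9 202.6] [ 0.5694 -0.1555] 159
  tr knot0_mid 0.34 [333. 146.] [ 0.6777 -0.1173] 882
half0_mid 0.55 [325.6 217.5] [ 0.5419 -0.1002]
  tr half0_mid 0.45 [328.4 215.4] [ 0.5458 -0.1056] 196
loupe 0.86 [301.4 269.1] [ 0.4462 -0.054 ]
  tr loupe 0.59 [304.7 275.1] [ 0.4351 -0.06  ] 289
tray 0.82 [416.4 206.6] [ 0.5643 -0.2925]
board 0.74 [306.3 229.1] [ 0.5206 -0.0708]
case 0.75 [196.3 257.8] [0.4655 0.1475]
wax 0.77 [328.6 149.1] [ 0.6824 -0.1194]
calliper 0.64 [238.6 160.6] [0.6595 0.0637]
board 0.74 [[219.89999389648438, 201.39999389648438], [379.0, 166.3000030517578], [400.20001220703125, 262.5], [241.1999969482422, 297.6000061035156]] [[379, 168], [223, 201], [242, 294], [301, 284], [295, 269], [303, 263], [314, 270], [317, 280], [396, 262], [376, 181]]
[379 168] [ 0.6364 -0.2066]
[223 201] [0.5744 0.0924]
[242 294] [0.4015 0.0569]
[301 284] [ 0.4189 -0.0528]
[295 269] [ 0.4464 -0.0421]
[303 263] [ 0.4574 -0.0573]
[314 270] [ 0.4444 -0.0775]
[317 280] [ 0.426  -0.0827]
[396 262] [ 0.4583 -0.2314]
[376 181] [ 0.6113 -0.1999]
tray 0.93 [[374.70001220703125, 171.5], [447.79998779296875, 153.60000610351562], [469.6000061035156, 242.39999389648438], [396.5, 260.29998779296875]] [[443, 157], [380, 171], [377, 181], [399, 258], [469, 241]]
[443 157] [ 0.658  -0.3326]
[380 171] [ 0.6313 -0.2098]
[377 181] [ 0.6119 -0.2033]
[399 258] [ 0.4654 -0.239 ]
[469 241] [ 0.4965 -0.3727]
0.9
```

View pics/crop.png

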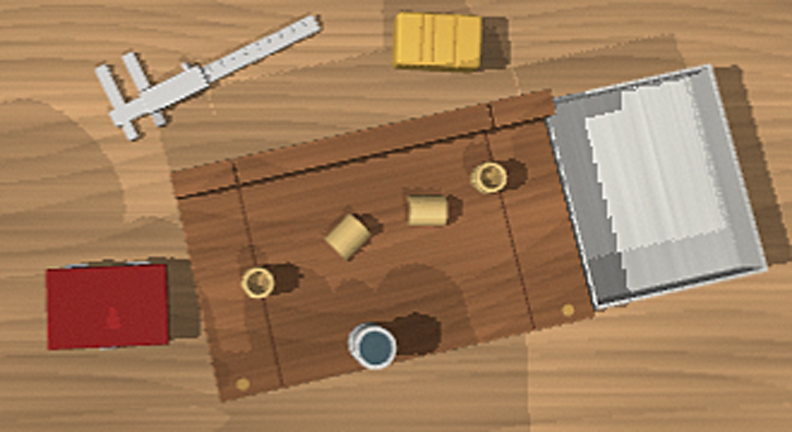

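```bash
cat >> h.py <<'E'
def board():
    from scipy.optimize import least_squares
    c=viewer.calibration("top")
    obs=[([-.09,.15,.038],[242.5,297]),([-.09,-.15,.038],[398.3,259.5]),([.07,.15,.066],[223.8,211.7]),([.09,.15,.066],[222,200.8]),([.09,-.15,.066],[380,167.5]),([.07,-.15,.066],[380,178.8])]
    def f(v):
        r=R.from_euler("z",v[2])
        return np.ravel([np.array(proj(c,r.apply(m)+[v[0],v[1],0]))-o for m,o in obs])
    s=least_squares(f,[.52,-.07,.2],loss="soft_l1"); return s.x,s.fun
BV=np.array([0,0,0.])
def b2w(b,xy): cs,sn=np.cos(b[2]),np.sin(b[2]); return np.array([[cs,-sn],[sn,cs]])@xy+b[:2]
def w2b(b,xy): cs,sn=np.cos(b[2]),np.sin(b[2]); return np.array([[cs,sn],[-sn,cs]])@(np.array(xy)[:2]-b[:2])
E
python3 - <<'E'
from h import *
b,f=board(); print(b,f.reshape(-1,2).round(1).tolist())
c=viewer.calibration("top")
P=dict(knotL=([257.5,248],.056),knotR=([354.2,204.2],.056),halfL=([295.4,228.3],.046),halfR=([328.3,217],.046),loupe=([306.7,274.6],.072))
for n,(p,z) in P.items():
    w=at(c,p,z); print(n,w[:2].round(4),w2b(b,w).round(4))
# overlay
im=viewer.capture("top"); im=cv2.resize(im,None,fx=2,fy=2,interpolation=cv2.INTER_CUBIC)
def q(xy,z): p=proj(c,[*b2w(b,np.array(xy)),z]); return tuple(int(2*v+.5) for v in p)
for poly,z in (([(-.09,-.15),(-.09,.15),(.07,.15),(.07,-.15)],.038),([(.09,-.15),(.09,.15),(.07,.15),(.07,-.15)],.066),([(-.085,-.153),(-.085,-.293),(.085,-.293),(.085,-.153)],.034)):
    cv2.polylines(im,[np.array([q(a,z) for a in poly])],True,(0,255,0),1)
for n,(p,z) in P.items():
    w=at(c,p,z)
    for zz in (.038,z):
        cv2.polylines(im,[np.array([[int(2*v) for v in proj(c,[w[0]+(.016 if n=="loupe" else .012)*np.cos(t),w[1]+(.016 if n=="loupe" else .012)*np.sin(t),zz])] for t in np.linspace(0,6.28,30)])],True,(255,0,0),1)
cv2.imwrite("pics/ov.png",im[260:620,300:980])
E
```

```text
[ 0.5150685  -0.07107698  0.20897245] [[-0.5, 0.1], [0.4, 2.6], [-0.7, 0.1], [-1.2, 0.3], [0.5, -0.9], [3.2, -1.7]]
knotL [0.4866 0.028 ] [-0.0073  0.1029]
knotR [ 0.5658 -0.1514] [ 0.033  -0.0891]
halfL [ 0.522  -0.0431] [0.0126 0.0259]
halfR [ 0.5427 -0.1051] [ 0.02  -0.039]
loupe [ 0.4402 -0.0584] [-0.0706  0.028 ]
```

View pics/ov.png

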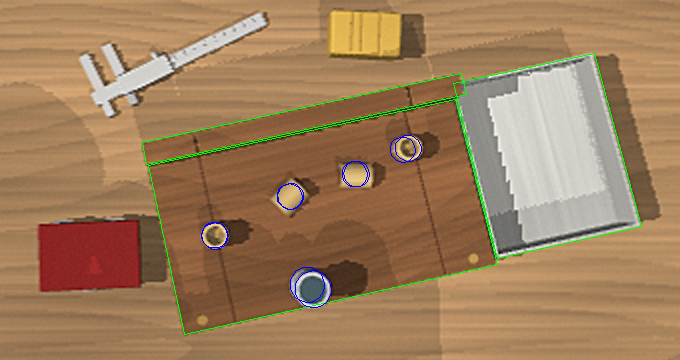

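```bash
cat >> h.py <<'E'
B=np.array([0.5150685,-0.07107698,0.20897245])
def ori(phi):
    out=[]
    for s in (1,-1):
        x=s*np.array([-np.sin(phi),np.cos(phi),0]);z=np.array([0,0,-1.]);y=np.cross(z,x)
        out.append(R.from_matrix(np.c_[x,y,z]).as_rotvec())
    return out
def stroke(piece,end,gap=.012,back=.040,tip=.043,v=.10,hi=.095):
    """piece,end: board-frame xy of piece centre and final tool centre"""
    p=np.array(piece);e=np.array(end);d=(e-p)/np.linalg.norm(e-p);st=p-back*d
    W=lambda xy,z:[*b2w(B,xy),z+.182]
    dw=b2w(B,d)-B[:2];phi=np.arctan2(dw[1],dw[0])
    q0=sensors.get_state()["joint_positions"]
    best=None
    for o in ori(phi):
        qs=[solver.ik(W(*a),o) for a in ((st,hi),(st,tip),(e,tip))]
        if any(q is None for q in qs): continue
        c=abs(qs[0][5]-q0[5])+ (10 if max(abs(q[5]) for q in qs)>2.5 else 0)
        if best is None or c<best[0]: best=(c,o)
    o=best[1]
    env.set_gripper(gap)
    env.move_ptp(W(st,hi),o)
    hit=env.movel(W(st,tip),velocity=.12,contact_N=6); s=sensors.get_state()
    print("down hit",hit,"tip z",s["tcp_pos"][2]-.182,"at",w2b(B,s["tcp_pos"]).round(4),"gap",s["finger_gap"])
    if hit: env.movel(W(st,hi)); return False
    env.movel(W(e,tip),velocity=v)
    s=sensors.get_state();print("end tip z",s["tcp_pos"][2]-.182,w2b(B,s["tcp_pos"]).round(4),"F",s["wrist_force"].round(2))
    env.movel(W(e,hi),velocity=.2)
    print("t",sensors.get_state()["time_s"])
    return True
def shot(name):
    im=viewer.capture("top"); cv2.imwrite(f"pics/{name}.png",cv2.resize(im[130:310,150:480],None,fx=2.4,fy=2.4,interpolation=cv2.INTER_CUBIC))
E
python3 - <<'E'
from h import *
p=np.array([.020,-.039]);a=np.radians(28)
e=np.array([.02-np.tan(a)*.139,-.178])
print(stroke(p,e,gap=.005)); shot("s1")
E
```

```text
down hit False tip z 0.043245989183340106 at [ 0.0389 -0.0036] gap 0.004806886877079149
end tip z 0.04300087728305471 [-0.0537 -0.1777] F [-0.3  -0.47  0.07]
t 8.15
True
```

View pics/s1.png

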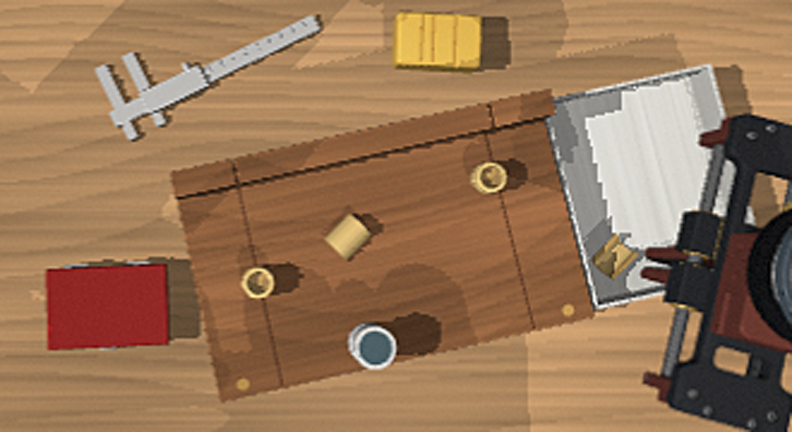

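The half fell into the tray (crop pixel 615,258) and nothing else has moved. Next come the knot near the tray, the other half and the far knot.

```bash
python3 - <<'E'
from h import *
print(stroke([.033,-.0891],[.025,-.182],back=.038)); shot("s2")
print(stroke([.0126,.0259],[.0,-.182])); shot("s3")
E
```

```text
down hit False tip z 0.0432683311566133 at [ 0.036 -0.052] gap 0.011968238962256133
end tip z 0.043027223941750764 [ 0.0252 -0.1815] F [0.77 0.13 0.81]
t 11.675
True
down hit False tip z 0.04313237603260667 at [0.0151 0.0653] gap 0.011854066479527877
end tip z 0.04302021555733365 [ 1.000e-04 -1.817e-01] F [0.82 0.23 0.28]
t 16.5417
True
```

View pics/s3.png

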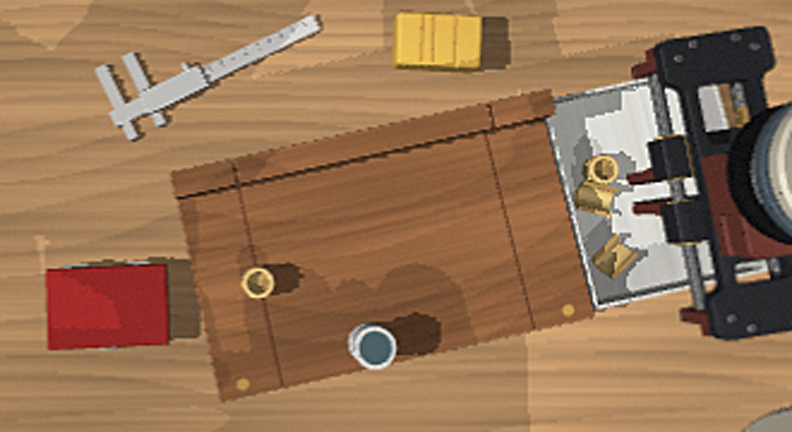

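```bash
python3 - <<'E'
from h import *
print(stroke([-.0073,.1029],[-.018,-.192]))
o=sensors.get_state()
env.movel([*b2w(B,np.array([.0,.10])),.40],velocity=.25)
env.dwell(.5)
shot("s4"); cv2.imwrite("pics/side4.png",viewer.capture("side"))
print(sensors.get_state()["time_s"])
E
```

```text
down hit False tip z 0.043182553318133254 at [-0.0057  0.1425] gap 0.012025921485170553
end tip z 0.043059803381053 [-0.018  -0.1918] F [0.27 0.48 0.36]
t 22.5333
True
24.55
```

View pics/s4.png

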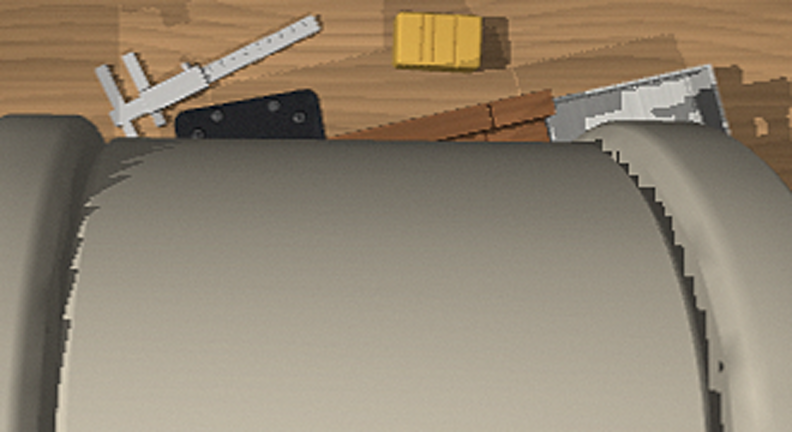

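View pics/side4.png

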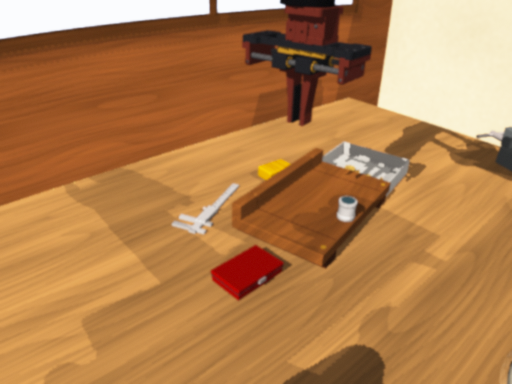

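The arm blocks the top view. In the side view the board is clear apart from the loupe at (347,208). I'll swing the arm away and check the tray.

```bash
python3 - <<'E'
from h import *
env.move_j([1.288, 0.091, 1.231, 0, 1.82, -0.057])
env.dwell(.3)
shot("s5"); c=viewer.calibration("top")
for n in ("loupe","case","wax","calliper","tray"):
    d=spotter.tip_of(n,"top")
    if d: print(n,at(c,d[0]["point"],.038 if n=="loupe" else 0)[:2].round(4))
print(sensors.get_state()["time_s"])
E
```

```text
loupe [ 0.4389 -0.0532]
case [0.4624 0.1504]
wax [ 0.6789 -0.123 ]
calliper [0.6622 0.068 ]
tray [ 0.562  -0.2892]
27.5167
```

View pics/s5.png

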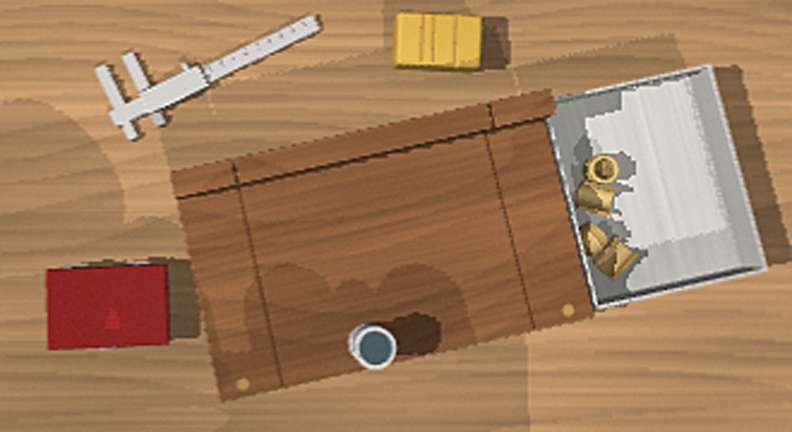

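All four pieces are in the tray, but the last knot (593,240) lies near the board-side wall, so I'll check it close up with the wrist camera.

```bash
python3 - <<'E'
from h import *
o=ori(B[2]-np.pi/2)
for k in o:
    q=solver.ik([*b2w(B,np.array([0,-.23])),.36],k)
    print(q)
    if q is not None and abs(q[5])<2.4: break
env.move_ptp([*b2w(B,np.array([0,-.23])),.36],k)
cv2.imwrite("pics/w6.png",viewer.capture("wrist")); cv2.imwrite("pics/side6.png",cv2.resize(viewer.capture("side")[120:220,290:430],None,fx=5,fy=5,interpolation=cv2.INTER_CUBIC))
print(viewer.calibration("wrist"),sensors.get_state()["time_s"])
E
```

```text
[-0.53779127  0.18399864  1.20824444  0.          1.74934958 -0.74676372]
{'intrinsics': array([[303.7004711 ,   0.        , 252.62093067],
       [  0.        , 303.7004711 , 191.90128283],
       [  0.        ,   0.        ,   1.        ]]), 'k1': -0.015430772722438186, 'xyz': array([ 0.54792596, -0.21885882,  0.34136708]), 'orientation': array([-0.28406916, -0.02952377,  0.20909665])} 31.0333
```

View pics/w6.png

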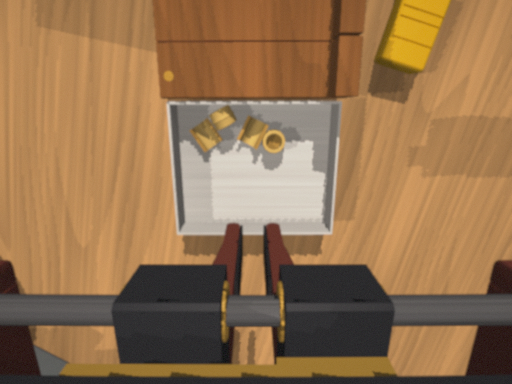

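View pics/side6.png

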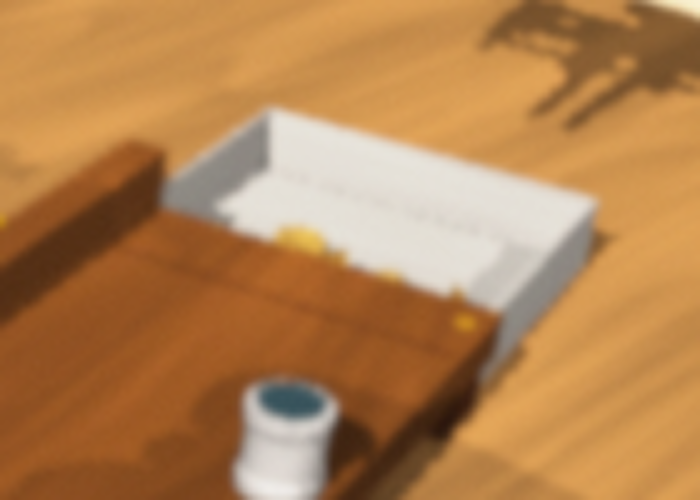

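```bash
python3 - <<'E'
from h import *
c=viewer.calibration("top");w=viewer.calibration("wrist")
for z in (.01,.02,.03,.04):
    print(z,w2b(B,at(c,[397.3,229.5],z)).round(4)+[0,.223],w2b(B,at(w,[223,118],z)).round(4)+[0,.223])
env.move_j([1.288, 0.091, 1.231, 0, 1.82, -0.057]); env.dwell(.3)
shot("s7"); a=cv2.imread("pics/s5.png").astype(int);b=cv2.imread("pics/s7.png").astype(int)
print("diff",np.abs(a-b).max(), (np.abs(a-b).max(2)>40).sum(),sensors.get_state()["wrist_force"],sensors.get_state()["time_s"])
a=cv2.imread("pics/crop.png").astype(int); m=(np.abs(a-b).max(2)>40).astype(np.uint8)
n,l,st,ce=cv2.connectedComponentsWithStats(m)
print([(s[:4].tolist(),int(s[4])) for s in st[1:] if s[4]>15])
E
```

```text
0.01 [-0.0331  0.0491] [-0.0301  0.0563]
0.02 [-0.0322  0.0531] [-0.0292  0.0567]
0.03 [-0.0313  0.0571] [-0.0282  0.0572]
0.04 [-0.0305  0.0612] [-0.0273  0.0577]
diff 23 0 [-0.0908429   0.14101453 -0.01826275] 34.8
[([573, 151, 63, 66], 2779), ([471, 159, 56, 34], 1201), ([410, 194, 31, 3], 86), ([446, 195, 16, 31], 313), ([409, 199, 38, 26], 891), ([325, 213, 58, 43], 1250), ([578, 218, 70, 61], 2237), ([348, 238, 23, 23], 108), ([241, 264, 63, 35], 1285)]
```

```bash
python3 -c "
from station import job; print(job.finish_job())"
```

```text
the job is handed in; nothing more can be done
None
```

I swept all four offcuts off the board's right end into the scrap tray, using four separate pushes with the nearly closed fingertips. I then moved the arm back to its start pose and handed the job in at about 35 s; no verdict is reported.

- **Offcuts:** the top, side and wrist pictures show an empty board and all four pieces inside the tray walls. They had not moved between the last two top views.
- **Tray and bystanders:** comparing pixels before and after, the only changes were where the offcuts and their shadows were and inside the tray. The loupe, case, wax block, calliper and tray all stayed in place. The networks' origin readings shifted by up to about 8 mm for the loupe, but the pixel comparison does not support that, so I take it as detector noise.
- **Least certain check:** the last knot lies on its side near the board-side wall. Its visible surface is roughly 20–30 mm up, at about y = +0.057 m in the tray frame. That is within the limits (z below 0.034 m, y below 0.068 m), but the height could only be measured roughly.

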